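# Lock the holder disc onto the tube rotator's shaft

### The job

Get the blood-tube rotator ready: push the blue holder disc's hub along the shaft until it is fully home against the motor's shoulder, and turn it until its red thumbscrew faces the flat of the shaft squarely. Only then tighten the thumbscrew clockwise as far as it goes, and let go. Leave the other things on the bench where they are.

Things in the scene. Friction and masses are not known exactly. Their poses are not given: they have to be found in the camera images.
- rotator: Blood-tube rotator, fixed: grey base plate 170 x 335 mm, white motor housing (120 x 140 mm, top at 166 mm, dial on it to 180 mm). Origin: on the bench straight below the set screw's axis when the hub is home. z up; the shaft is level, along y, 120 mm above the origin; motor on the +y side (housing's face at y = 62 mm), shaft's free end at y = -122 mm; at yaw 0 its x points away from the robot.
- shoulder (a point): Centre of the motor's shoulder, on the shaft's axis, 120 mm up: the round end (36 mm diameter) of the aluminium nose that sticks 49 mm out of the housing. The hub's collar is home when its end face touches it. Axes as the rotator's.
- shaft_flat (a point): Middle of the shaft's flat near the free end, 9.4 mm from the axis. z axis: the flat's outward normal; y axis: along the shaft to the motor. Dark steel shaft, 22 mm diameter, with one bright flat 11 mm wide along its whole length, facing up and to the rotator's +x side (away from the robot), 27 to 45 degrees from straight up. The motor's worm gear holds it: it does not turn.
- screw_head (a point): Centre of the set screw's red thumb bar: 34 mm long (x), 10 mm thick (y), 27 mm tall (z); z points outward along the screw's axis, square to the shaft. It is 48.5 mm from the shaft's axis (2 mm less when tight). Below the bar a neck of 8.5 mm radius, then the collar 13 mm below the bar. A grip across the 10 mm with the tool along -z can push, swing and twist it all.
- disc (a point): Centre of the hub's blue disc, on the shaft's axis: 150 mm diameter, 7 mm thick, white tube clips on its outer face. The hub is one piece: aluminium collar (44 mm diameter, 26 mm long, set screw at its middle), sleeve (33 mm diameter), and this disc, 63.5 mm from the screw's axis towards the free end.
- hub_slide (a joint): How far the hub is from home along the shaft, m: 0 is home, collar against the shoulder; grows towards the free end, to 0.036. About 2.5 N of friction; it stays where it is left.
- hub (a joint): How far the hub is turned about the shaft from the flat, rad: 0 is the set screw squarely facing the flat; negative: the screw is short of it on the robot's side and must be swung over towards rotator +x. Friction about 0.1 N m; it stays where it is left. Tightening on the flat squares up errors of a few degrees and then locks the hub.
- screw (a joint): Quarter-turn set screw, rad: 0 backed off, grows as it is turned clockwise seen from its head, stops at 1.5. It goes in 1.6 mm per rad, meets the flat at about 1.3 and is tight from 1.4, at about 0.25 N m. Friction 0.11 N m. At 0.8 the bar lies at a right angle to the shaft. Off the flat it meets the round of the shaft at about 0.3 and must not be forced.
- tube_rack: Bystander: white rack 60 x 180 mm with capped blood tubes, 90 mm high, behind the rotator. Origin under its centre.
- oil_bottle: Bystander: amber oil bottle, 28 mm diameter, 68 mm high, behind the rotator. Origin under its centre.
- loose_tube: Bystander: capped blood tube, 88 mm long, lying on the bench before the rotator. Origin on the bench under its middle.
- tally_counter: Bystander: round steel tally counter, 48 mm diameter, 28 mm high, before the rotator. Origin under its centre.
- slide_box_orange: Bystander: orange slide box, 85 x 98 x 35 mm, at the side. Origin under its centre.
- slide_box_blue: Bystander: blue slide box, 85 x 98 x 35 mm, at the side. Origin under its centre.
- dropper_bottle: Bystander: white dropper bottle, 42 mm diameter, 125 mm high, at the left. Origin under its centre.

How it is judged:
By the outcome, as a careful person would: the job done as asked, in the order asked, and still so for the second after the job is handed in, with the robot touching nothing.
It also fails if it takes over 45 s, if anything falls off the work surface, if the arm or the gripper's body presses on something with over 40 N, if the wrist force passes 120 N, or if a joint passes its speed limit or range.

### The arm

A 6-joint arm with a two-finger parallel gripper is mounted at the origin on the work surface. World frame = base frame: x ahead of the robot, y to its left, z up, the work surface at z = 0. Lengths are in m, angles in rad, forces in N, time in s.
With the tool pointing down it reaches from about 0.375 to 0.9 m from the base axis. Payload 3.1 kg.
Tool frame: the origin (TCP) lies midway between the tips of the shut fingers; the grasp point (between the pads) lies 19 mm behind it (robot.tcp_to_grasp is the distance from the TCP to the grasp point, in m); z points along the fingers, y is the line along which they close (so a half turn about z gives the same grasp; the last joint's range is limited). The gripper opens to 85 mm and grips with 20 to 120 N. Pads are 22 mm wide; open, the fingers measure 114 mm over their backs; the gripper's body (76 mm by 85 mm) begins 54 mm behind the grasp point. The pads swing forward as they close: fully open they stand 13 mm farther back than shut.
Start: joints at [-1.343, 0.527, 1.433, -0, 1.181, -0.178], TCP at [0.247, -0.574, 0.196] pointing down, gripper open.
Joint ranges: [-3.08, 3.08], [-0.75, 2.2], [0.22, 2.44], [-1.43, 4.57], [0, 2.65], [-2.85, 2.85]. Speed limits (rad/s): [2.79, 2.79, 3.14, 3.14, 3.14, 3.14].

### API

Orientations are given as a 3x3 rotation matrix whose columns are the frame's x, y, z axes.
In Python, from workcell import robot gives the robot as it stands.
- The arm moves only by the shell command python3 -m jog 'ROWS' [OPENING] [FORCE]. ROWS is a JSON object of lists of equal length, an entry for each row: "travel": the shift along the world's x, y, z in mm, a list of three; "turn": the turn, a rotation vector about the world's x, y, z in rad, a list of three. A call has exactly 5 rows; each row shifts and turns the commanded pose from where the row before left it; what a row does not reach is not made up. A row lasts 1/8 s, in which the tool goes at most 62.5 mm and 10.7 degrees, less where a joint would pass 70% of its speed; a pose out of reach is approached as far as the arm can. A call with a gripper value outside its range is refused whole. OPENING is the closure in counts, from 0 (fully open) to 255 (shut), set as the call begins (- or left out, the last holds). The fingers move at their own pace and stop on an object; FORCE is the grip in N (left out, the last holds). Time passes only in rows, so rows that do not move let the fingers close, or fill a call up. It gives the time, the measured TCP pose, the force, the opening and the grip force at its end, in the units of the state.
- robot.state(): the state, without advancing time (a new reading comes with each control period).
- robot.capture(name): name is "scene" or "top" or "wrist"; returns the picture (480x640x3 uint8, red, green, blue); there is no depth.
- robot.camera_params(name): a dict with "fx", "fy", "cx", "cy" (pixels), "k1" (the pictures are not rectified: a ray, as slopes to the right and down, at radius r is drawn at 1 + k1 r^2 times it, then the intrinsics apply), "camera_from_world" (4x4, takes a point from world to camera coordinates); the wrist camera has in their place "T_tool_cam" (4x4, takes a point from camera to tool coordinates, whose origin is the TCP and whose axes are the flange's). Camera axes: x right, y down, z forward; pixel columns grow to the right and rows downward; lengths in m; the calibration is good to about 2 mm. A picture is of the moment at which its call begins: read the wrist's pose just before it. camera_params takes no time and is no camera call.
- robot.job_done(): hands the job in; it is judged then, once.
The state is a dict: "t": time; "joints": joint angles; "qvel": joint speeds; "effort": joint torques, N m; "ee_pos": TCP position; "tool_rot": TCP orientation; "force": force on the tool from outside, world axes, zero at the start; "wrist_torque": the same for the moment, N m; "width": opening from 0.0 (shut) to 1.0 (fully open); "gripper_force": force on a finger pad.
Only numpy, scipy, OpenCV 4.12 (cv2) and the standard library are available. Lean on these libraries where they do the work, as an engineer would, in place of code of your own. Each camera call takes 0.05 s, during which the arm holds its last target. There are 200 camera calls.

## Working session

There is one attempt and no reset: what is moved stays moved. The work goes in short steps, Python scripts to look and compute and a shell command to move; the robot and the scene stay as the last step left them, time stands still between calls to the robot, and variables do not carry over. Pictures are saved under pics/ and viewed, at most 10 in all, crops included, and the job is handed in when it is done.

```bash
ls; mkdir -p pics
python3 - <<'E'
from workcell import robot
import cv2,numpy as np
s=robot.state();print(s['t'],s['ee_pos'],np.round(s['tool_rot'],3).tolist())
a=robot.capture("scene");b=robot.capture("top")
cv2.imwrite("pics/scene.png",a[:,:,::-1]);cv2.imwrite("pics/top.png",b[:,:,::-1])
for n in("scene","top","wrist"):
  print(n,{k:np.round(v,4).tolist() for k,v in robot.camera_params(n).items()})
E
```

```text
pics
0.0 [ 0.24659335 -0.57347087  0.19524558] [[0.919, 0.395, -0.0], [0.395, -0.919, 0.002], [0.0, -0.002, -1.0]]
scene {'fx': 515.9492, 'fy': 515.9492, 'cx': 312.0382, 'cy': 240.5422, 'k1': 0.0112, 'camera_from_world': [[0.7483, 0.6631, 0.0187, -0.4346], [0.4846, -0.5272, -0.698, -0.1882], [-0.453, 0.5314, -0.7158, 1.6365], [0.0, 0.0, 0.0, 1.0]]}
top {'fx': 491.2701, 'fy': 491.2701, 'cx': 316.0099, 'cy': 242.943, 'k1': -0.0208, 'camera_from_world': [[-0.0219, -0.9997, -0.0147, 0.0355], [-0.994, 0.0234, -0.1071, 0.5747], [0.1074, 0.0123, -0.9941, 1.218], [0.0, 0.0, 0.0, 1.0]]}
wrist {'fx': 423.4674, 'fy': 423.4674, 'cx': 321.1531, 'cy': 249.2923, 'k1': -0.0407, 'T_tool_cam': [[0.0002, -0.9604, -0.2785, 0.0701], [1.0, -0.0001, 0.0011, -0.0003], [-0.0011, -0.2785, 0.9604, -0.1782], [0.0, 0.0, 0.0, 1.0]]}
```

View pics/scene.png

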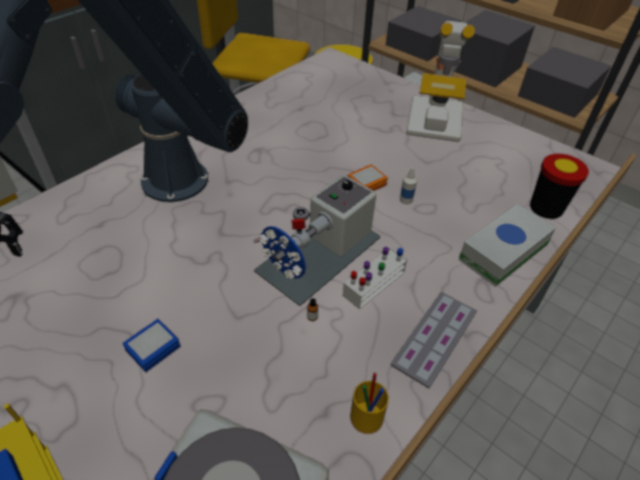

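View pics/top.png

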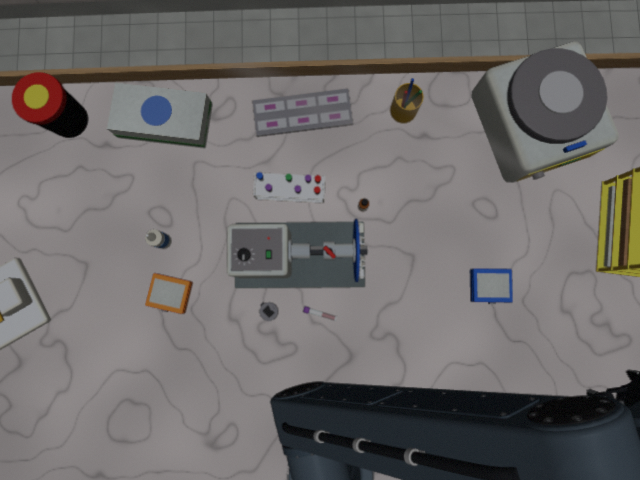

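The scene picture shows the rotator in mid-bench, with the disc towards the right in the top view. In the top view the base plate corners are about (235,222), (364,222), (365,288) and (235,288), the red bar is at (329,252), and the disc is at about column 360. I'll work out positions from these.

```bash
cat > h.py <<'E'
import numpy as np,cv2
from workcell import robot
def cam(name,st=None):
    p=robot.camera_params(name);K=np.array([[p['fx'],0,p['cx']],[0,p['fy'],p['cy']],[0,0,1.]])
    if name=='wrist':
        T=np.eye(4);T[:3,:3]=st['tool_rot'];T[:3,3]=st['ee_pos'];M=np.linalg.inv(T@np.array(p['T_tool_cam']))
    else: M=np.array(p['camera_from_world'])
    return K,p['k1'],M
def ray(c,uv):
    K,k,M=c;uv=np.array(uv,float).reshape(-1,1,2)
    x=cv2.undistortPoints(uv,K,np.array([k,0,0,0.]))[:,0]
    R=M[:3,:3];o=-R.T@M[:3,3];d=np.c_[x,np.ones(len(x))]@R
    return o,d
def at_z(c,uv,z):
    o,d=ray(c,uv);return o+d*((z-o[2])/d[:,2])[:,None]
def proj(c,P):
    K,k,M=c;P=np.atleast_2d(P).astype(float)
    return cv2.projectPoints(P,cv2.Rodrigues(M[:3,:3])[0],M[:3,3],K,np.array([k,0,0,0.]))[0][:,0]
def grab(name,fn,box=None,s=1):
    st=robot.state();im=robot.capture(name);cv2.imwrite('pics/raw_'+fn,im[:,:,::-1])
    if box: im=im[box[1]:box[3],box[0]:box[2]]
    cv2.imwrite('pics/'+fn,cv2.resize(im,None,fx=s,fy=s,interpolation=cv2.INTER_CUBIC)[:,:,::-1]);return st
E
python3 - <<'E'
from h import *
c=cam('top')
print(at_z(c,[(235,222),(364,222),(365,288),(235,288)],0.012).round(3))
print('red',at_z(c,[(329,252)],0.16).round(3),'shaft disc',at_z(c,[(360,251)],0.12).round(3))
im=cv2.imread('pics/top.png')
cv2.imwrite('pics/topc.png',cv2.resize(im[205:305,225:385],None,fx=5,fy=5,interpolation=cv2.INTER_CUBIC))
E
```

```text
[[ 0.637  0.232  0.012]
 [ 0.629 -0.103  0.012]
 [ 0.459 -0.1    0.012]
 [ 0.466  0.233  0.012]]
red [[ 0.54  -0.008  0.16 ]] shaft disc [[ 0.544 -0.082  0.12 ]]
```

View pics/topc.png

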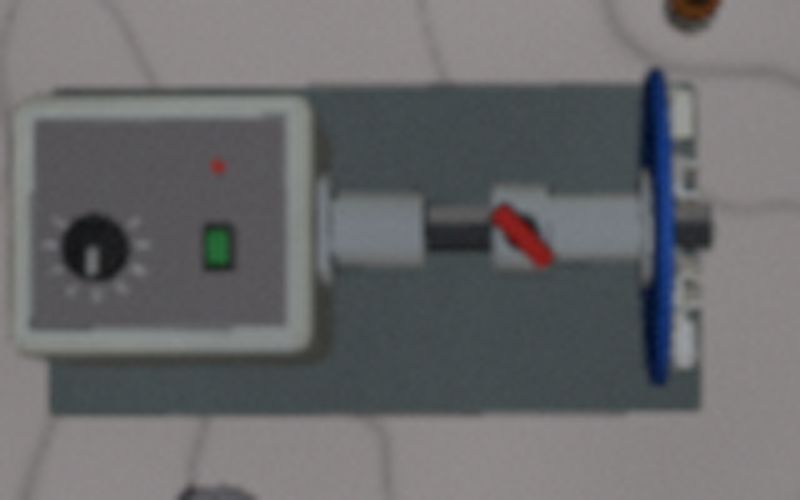

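The crop shows the bar at about 45° to the shaft, running from (500,212) to (545,260). The collar is about 33 mm short of the nose, and the screw points roughly straight up. Rotator yaw is about -0.022. I'll move the wrist camera above it.

```bash
python3 -m jog '{"travel":[[18,34,25],[18,34,25],[18,34,25],[18,34,25],[18,34,25]],"turn":[[0,0,0],[0,0,0],[0,0,0],[0,0,0],[0,0,0]]}'
python3 -m jog '{"travel":[[22,40,0],[22,40,0],[22,40,0],[22,40,0],[22,40,0]],"turn":[[0,0,0.034],[0,0,0.034],[0,0,0.034],[0,0,0.034],[0,0,0.034]]}'
python3 -m jog '{"travel":[[22,40,0],[22,40,0],[22,40,0],[22,40,0],[22,40,0]],"turn":[[0,0,0.034],[0,0,0.034],[0,0,0.034],[0,0,0.034],[0,0,0.034]]}'
python3 - <<'E'
from h import *
st=grab('wrist','w1.png');print(st['ee_pos'],np.round(st['tool_rot'],3).tolist(),st['joints'])
import pickle;pickle.dump(st,open('w1.pkl','wb'))
E
```

```text
t: 0.72
ee_pos: [0.337, -0.4027, 0.3216]
tool_rot: [[0.919, 0.395, -0.0], [0.395, -0.919, 0.001], [0.0, -0.001, -1.0]]
force: [0.8, -0.6, 0.5]
width: 1.0
gripper_force: 0.0
t: 1.35
ee_pos: [0.447, -0.2026, 0.3209]
tool_rot: [[0.838, 0.545, -0.001], [0.545, -0.838, 0.0], [-0.0, -0.001, -1.0]]
force: [-0.4, 0.2, -0.1]
width: 0.999
gripper_force: 0.0
t: 1.98
ee_pos: [0.557, -0.0028, 0.3208]
tool_rot: [[0.734, 0.679, -0.001], [0.679, -0.734, 0.0], [-0.001, -0.001, -1.0]]
force: [0.4, -0.6, -0.4]
width: 1.002
gripper_force: 0.0
[ 0.55699725 -0.00276169  0.32076768] [[0.734, 0.679, -0.001], [0.679, -0.734, 0.0], [-0.001, -0.001, -1.0]] [-2.05482380e-01  3.12201275e-01  1.43538052e+00 -1.65897015e-04
  1.39489205e+00  6.18349229e-01]
```

View pics/w1.png

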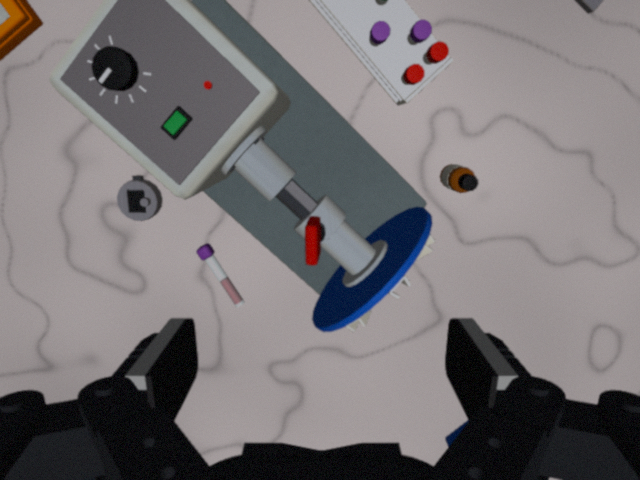

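The wrist picture shows the nose, the bright shaft flat at about (298,198), the red bar from (313,218) to (312,262), and the disc. I'll enlarge it.

Run:
```python
import cv2
im=cv2.imread('pics/raw_w1.png')
cv2.imwrite('pics/w1c.png',cv2.resize(im[120:290,215:415],None,fx=4,fy=3.5 and 4,interpolation=cv2.INTER_CUBIC)[:600])
```

```text
(no output)
```

View pics/w1c.png

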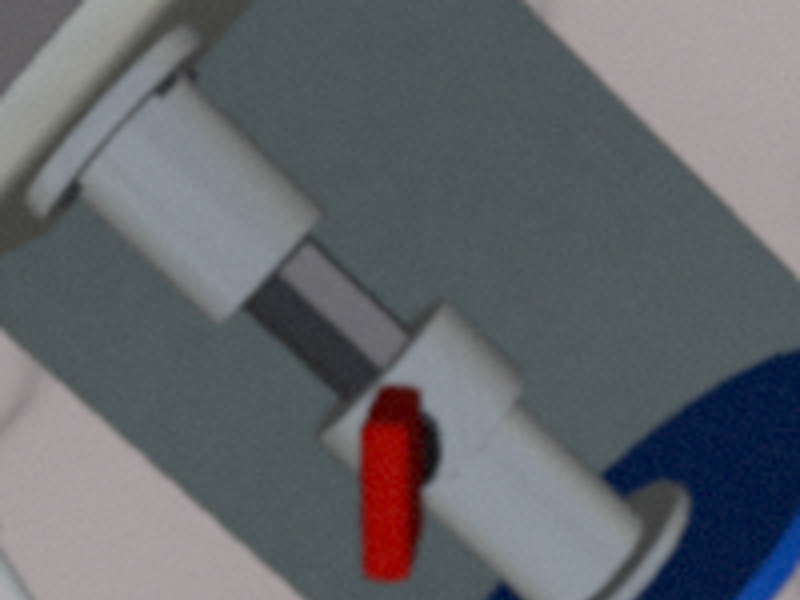

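```bash
cat > fit.py <<'E'
from h import *
import pickle
from scipy.optimize import least_squares
st=pickle.load(open('w1.pkl','rb'));c=cam('wrist',st);ct=cam('top')
o=np.linalg.inv(c[2])[:3,3]
def model(p):
    x0,y0,yaw,s,th,ph,q=p
    R=np.array([[np.cos(yaw),-np.sin(yaw),0],[np.sin(yaw),np.cos(yaw),0],[0,0,1]]);t=np.array([x0,y0,0])
    W=lambda P:np.atleast_2d(P)@R.T+t
    cl=R.T@(o-t)-[0,0,.12]
    b=np.arctan2(cl[0],cl[2]);d=np.hypot(cl[0],cl[2])
    sil=lambda r,y:[[r*np.sin(b+k*np.arccos(r/d)),y,.12+r*np.cos(b+k*np.arccos(r/d))] for k in(1,-1)]
    n=np.array([np.sin(ph),0,np.cos(ph)]);e=np.array([np.cos(ph),0,-np.sin(ph)]);A=np.array([0,.013,.12])
    fl=[A+.0094*n-.0055*e,A+.0094*n+.0055*e]
    N=np.array([np.sin(th),0,np.cos(th)]);E=np.array([np.cos(th),0,-np.sin(th)])
    C=np.array([0,-s,.12])+.062*N
    a=.8-q  # bar dir: E rotated toward +y by a (ccw from head)
    B=np.cos(a)*E+np.sin(a)*np.array([0,1,0])
    return W(np.array(sil(.018,.013)+sil(.022,.013-s)+fl+[C+.017*B,C-.017*B,C])),R,N,B
z=lambda L:np.array(L)/4+[215,120]
obs=z([(320,215),(218,320),(445,303),(322,437),(316,240),(277,272),(388,428),(387,579),(388,503)])
# flat edges order: -e (robot side) first
obs[[4,5]]=obs[[5,4]]
res=lambda p:np.r_[(proj(c,model(p)[0])-obs).ravel(),(p[2]+.022)*100]
f=least_squares(res,[.54,.03,-.022,.033,0,.6,0],x_scale=[.01,.01,.02,.01,.2,.2,.2])
p=f.x;print('x0,y0,yaw,s,th,ph,q',p.round(4));print(res(p)[:-1].reshape(-1,2).round(1).tolist())
W,R,N,B=model(p);S=R@(np.array([0,-p[3],0])+.0485*N)+[p[0],p[1],.12]
print('screw head',S.round(4),'N',(R@N).round(3),'bar',(R@B).round(3))
E
python3 fit.py
```

```text
x0,y0,yaw,s,th,ph,q [ 0.547   0.0211 -0.023   0.0323 -0.1401  0.7135  0.0514]
[[2.6, -1.2], [0.6, 2.0], [0.4, -1.4], [-2.1, 0.5], [0.0, -0.7], [-2.6, -0.6], [0.4, -1.1], [0.3, 1.7], [0.2, 0.8]]
screw head [ 0.5395 -0.011   0.168 ] N [-0.14   0.003  0.99 ] bar [0.741 0.664 0.102]
```

```bash
cat >> fit.py <<'E'
im=cv2.cvtColor(cv2.imread('pics/raw_w1.png'),cv2.COLOR_BGR2GRAY).astype(np.float32)
im=cv2.GaussianBlur(im,(0,0),.7)
# profiles across axis at given y, plane through axis perpendicular to view
for y in(-.006,.001,.006,.030,.04):
    A=R@np.array([0,y,0])+[p[0],p[1],.12];v=o-A;v/=np.linalg.norm(v);ax=R@[0,1,0];u=np.cross(ax,v);u/=np.linalg.norm(u)
    uu=np.arange(-22,22.1,1)/1000
    pr=proj(c,A+uu[:,None]*u).astype(np.float32)
    vals=cv2.remap(im,pr[None,:,0],pr[None,:,1],cv2.INTER_LINEAR)[0]
    print(y,vals.astype(int).tolist())
v=R.T@(o-A);print('view angle deg',np.degrees(np.arctan2(v[0],v[2])))
E
python3 fit.py|tail -6
```

```text
-0.006 [86, 86, 87, 87, 87, 87, 87, 87, 87, 85, 77, 62, 49, 45, 46, 47, 47, 48, 49, 48, 49, 58, 75, 93, 103, 105, 106, 105, 106, 107, 105, 96, 79, 71, 78, 84, 85, 86, 85, 85, 85, 84, 85, 86, 85]
0.001 [85, 86, 86, 86, 86, 86, 86, 86, 88, 86, 79, 64, 50, 45, 46, 48, 49, 49, 49, 49, 50, 60, 79, 96, 105, 107, 106, 106, 107, 108, 104, 91, 76, 74, 82, 86, 85, 85, 85, 84, 84, 84, 84, 84, 85]
0.006 [86, 86, 86, 85, 86, 86, 86, 85, 85, 83, 75, 59, 47, 44, 45, 47, 48, 49, 49, 48, 49, 60, 79, 97, 105, 106, 106, 107, 107, 107, 104, 91, 74, 72, 79, 84, 84, 85, 85, 85, 84, 84, 84, 84, 84]
0.03 [84, 84, 85, 87, 94, 109, 120, 127, 132, 136, 139, 142, 143, 142, 141, 140, 141, 141, 142, 143, 142, 141, 141, 140, 138, 137, 136, 135, 135, 134, 134, 133, 131, 127, 124, 120, 115, 106, 94, 84, 82, 83, 84, 84, 85]
0.04 [85, 84, 85, 88, 95, 107, 118, 126, 132, 136, 140, 142, 142, 141, 140, 141, 142, 143, 144, 144, 144, 143, 142, 141, 138, 136, 135, 135, 136, 136, 135, 134, 132, 129, 127, 123, 117, 108, 96, 85, 81, 82, 84, 83, 83]
view angle deg 9.131577995811556
```

Flat φ ≈ 39° (0.68 rad) and screw θ ≈ -0.14 rad, so the swing is about 0.82 rad. I'll approach along the screw axis and check the red blob.

```bash
python3 -m jog '{"travel":[[-5.2,-1.6,-18.4],[-5.2,-1.6,-18.4],[-5.2,-1.6,-18.4],[-5.2,-1.6,-18.4],[-5.2,-1.6,-18.4]],"turn":[[0,-0.028,0],[0,-0.028,0],[0,-0.028,0],[0,-0.028,0],[0,-0.028,0]]}' 100 40
python3 - <<'E'
from h import *
st=grab('wrist','w2.png');c=cam('wrist',st)
im=cv2.imread('pics/raw_w2.png').astype(int);m=((im[:,:,2]>70)&(im[:,:,1]<50)&(im[:,:,0]<50)).astype(np.uint8)
n,l,s,ce=cv2.connectedComponentsWithStats(m)
for i in range(1,n):
    if s[i,4]>100: print(s[i],ce[i])
N=np.array([-.14,.003,.99]);A=np.array([.5463,-.0112,.12]);B=np.array([.741,.664,.102])
print(proj(c,[A+.062*N+k*.017*B for k in(-1,0,1)]+[A+.0485*N]))
E
```

```text
t: 2.65
ee_pos: [0.5301, -0.0123, 0.2284]
tool_rot: [[0.727, 0.672, 0.14], [0.678, -0.735, 0.0], [0.103, 0.095, -0.99]]
force: [-0.6, -0.1, 0.3]
width: 0.603
gripper_force: 0.0
[448  10  21  24 380] [457.93421053  20.87105263]
[418  36  24  25 389] [430.41131105  46.69922879]
[ 310  217   18   64 1043] [318.50527325 248.39117929]
[[320.20047456 283.39739032]
 [320.79383259 254.77449765]
 [321.41150784 224.98325735]
 [320.8544029  248.13036096]]
```

View pics/w2.png

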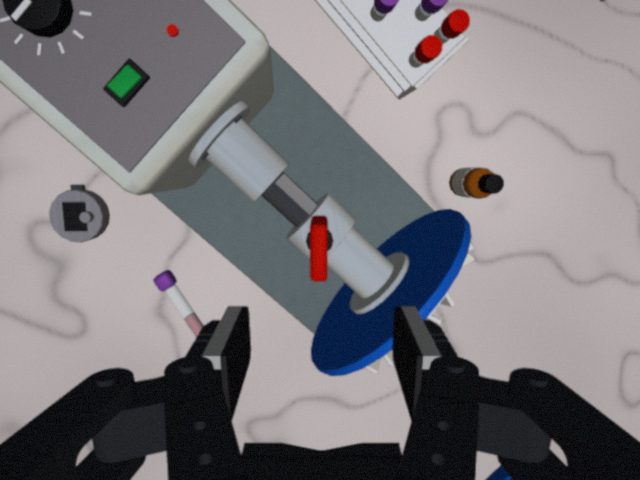

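The bar is upright at (318,248), midway between the fingers and within 2 px of the prediction. I'll descend and grip.

```bash
python3 -m jog '{"travel":[[2.4,0.2,-15.6],[2.4,0.2,-15.6],[2.4,0.2,-15.6],[2.4,0.2,-15.6],[2.4,0.2,-15.6]],"turn":[[0,0,0],[0,0,0],[0,0,0],[0,0,0],[0,0,0]]}'
python3 -m jog '{"travel":[[0,0,0],[0,0,0],[0,0,0],[0,0,0],[0,0,0]],"turn":[[0,0,0],[0,0,0],[0,0,0],[0,0,0],[0,0,0]]}' 255 40
```

```text
t: 3.32
ee_pos: [0.5431, -0.0113, 0.1508]
tool_rot: [[0.727, 0.672, 0.14], [0.678, -0.735, -0.0], [0.103, 0.095, -0.99]]
force: [-0.1, 0.1, 0.3]
width: 0.604
gripper_force: 0.0
t: 3.95
ee_pos: [0.5429, -0.0112, 0.1516]
tool_rot: [[0.727, 0.672, 0.14], [0.679, -0.735, -0.0], [0.103, 0.095, -0.99]]
force: [-0.2, 0.6, 0.7]
width: -0.001
gripper_force: 0.0
```

The fingers shut on nothing, so I'll look.

Run:
```python
from h import *
st=grab('wrist','w3.png');print(st['width'],st['gripper_force'],st['ee_pos'])
```

```text
-0.0012777082180516484 0.0 [ 0.54286068 -0.01123151  0.15157049]
```

View pics/w3.png

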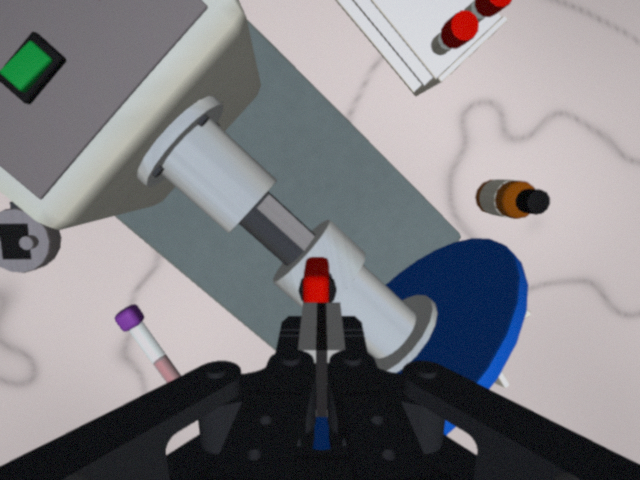

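Run:
```python
from h import *
st=robot.state();c=cam('wrist',st)
N=np.array([-.14,.003,.99]);A=np.array([.5463,-.0112,.12]);B=np.array([.741,.664,.102])
print('top -,0,+',proj(c,[A+.062*N+k*.017*B for k in(-1,0,1)]).round(0).tolist(),'bot+',proj(c,A+.035*N+.017*B).round(0))
R=np.array(st['tool_rot']);t=np.array(st['ee_pos'])
for d in(0,-.019,-.04,-.06): print(d,proj(c,[t+R@np.array([x,0,d]) for x in(-.011,0,.011)]).round(0).tolist())
print('bar centre in tool mm',R.T@(A+.0485*N-t)*1000)
im=cv2.imread('pics/raw_w3.png');cv2.imwrite('pics/w3c.png',cv2.resize(im[240:440,220:420],None,fx=3,fy=3,interpolation=cv2.INTER_CUBIC))
```

```text
top -,0,+ [[319.0, 359.0], [319.0, 319.0], [320.0, 278.0]] bot+ [[321. 256.]]
0 [[321.0, 311.0], [321.0, 289.0], [322.0, 266.0]]
-0.019 [[322.0, 330.0], [322.0, 306.0], [322.0, 281.0]]
-0.04 [[322.0, 357.0], [322.0, 330.0], [322.0, 301.0]]
-0.06 [[322.0, 389.0], [322.0, 359.0], [322.0, 327.0]]
bar centre in tool mm [ -0.59808676  -0.78509596 -16.84650188]
```

View pics/w3c.png

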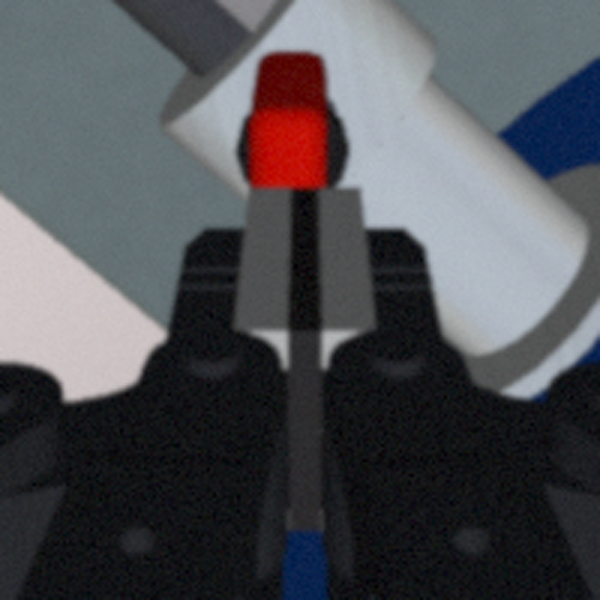

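The shut fingers hide the bar top and no red shows between them. The 85 mm opening measured 250 px in the first wrist picture. Together these mean the tips really sit about 40 mm short of the nominal TCP and closed above the bar. I'll reopen and go deeper in steps, watching the force.

```bash
python3 -m jog '{"travel":[[0,0,0],[0,0,0],[0.7,0,-5],[0.7,0,-5],[0,0,0]],"turn":[[0,0,0],[0,0,0],[0,0,0],[0,0,0],[0,0,0]]}' 100
python3 - <<'E'
from h import *
from scipy.signal import find_peaks
st=grab('wrist','w4.png');c=cam('wrist',st);R=np.array(st['tool_rot']);t=np.array(st['ee_pos'])
s=grab('scene','s2.png',(235,175,335,275),6)
A=np.array([.5463,-.0112,.12]);N=np.array([-.14,.003,.99])
cs=cam('scene')
q=lambda P:((proj(cs,P)-[235,175])*6).round(0).tolist()
print('bar bottom,top',q([A+.035*N,A+.062*N]),'TCP, -19,-43,-80',q([t+R[:,2]*d for d in(0,-.019,-.043,-.08)]))
print(st['force'],st['ee_pos'])
E
```

```text
t: 4.62
ee_pos: [0.5437, -0.0111, 0.1405]
tool_rot: [[0.728, 0.672, 0.138], [0.678, -0.735, 0.0], [0.102, 0.093, -0.99]]
force: [0.5, -1.1, -0.6]
width: 0.609
gripper_force: 0.0
bar bottom,top [[380.0, 325.0], [373.0, 274.0]] TCP, -19,-43,-80 [[384.0, 352.0], [379.0, 317.0], [373.0, 271.0], [364.0, 198.0]]
[ 0.52446404 -1.11932824 -0.5885912 ] [ 0.54369793 -0.01111809  0.14048352]
```

View pics/s2.png

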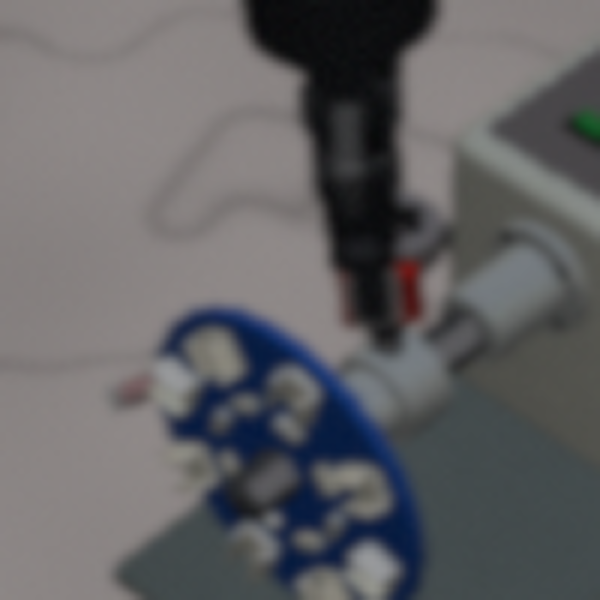

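The scene crop shows the near finger's tip at about (375,322), in front of the bar with red visible on both sides. Allowing for that finger's 25 mm offset towards the camera, the tips are only at the bar's top. Going deeper.

```bash
python3 - <<'E'
from h import *
st=robot.state();R=np.array(st['tool_rot']);t=np.array(st['ee_pos']);cs=cam('scene')
for d in(0,-.01,-.02,-.03,-.04,-.05):print(d,((proj(cs,t+R@np.array([0,.027,d]))-[235,175])*6).round(0).tolist())
E
python3 -m jog '{"travel":[[0.55,0,-4],[0.55,0,-4],[0.55,0,-4],[0.55,0,-4],[0,0,0]],"turn":[[0,0,0],[0,0,0],[0,0,0],[0,0,0],[0,0,0]]}'
```

```text
0 [[384.0, 394.0]]
-0.01 [[382.0, 376.0]]
-0.02 [[379.0, 357.0]]
-0.03 [[377.0, 338.0]]
-0.04 [[374.0, 318.0]]
-0.05 [[371.0, 299.0]]
t: 5.35
ee_pos: [0.5461, -0.0112, 0.1248]
tool_rot: [[0.727, 0.672, 0.139], [0.679, -0.735, 0.0], [0.102, 0.094, -0.99]]
force: [0.3, -1.1, 0.3]
width: 0.609
gripper_force: 0.0
```

```bash
python3 -m jog '{"travel":[[0.4,0,-3],[0.4,0,-3],[0,0,0],[0,0,0],[0,0,0]],"turn":[[0,0,0],[0,0,0],[0,0,0],[0,0,0],[0,0,0]]}'
python3 -m jog '{"travel":[[0,0,0],[0,0,0],[0,0,0],[0,0,0],[0,0,0]],"turn":[[0,0,0],[0,0,0],[0,0,0],[0,0,0],[0,0,0]]}' 255 40
```

```text
t: 5.98
ee_pos: [0.5472, -0.0112, 0.1193]
tool_rot: [[0.727, 0.672, 0.14], [0.679, -0.735, -0.0], [0.103, 0.095, -0.99]]
force: [-0.8, -0.8, -0.2]
width: 0.607
gripper_force: 0.0
t: 6.6
ee_pos: [0.5467, -0.0109, 0.1195]
tool_rot: [[0.727, 0.672, 0.139], [0.679, -0.734, 0.0], [0.102, 0.094, -0.99]]
force: [-3.3, 1.3, 6.5]
width: 0.112
gripper_force: 52.6
```

Gripped (width 0.112 ≈ 9.5 mm). Next I'll push towards the motor.

```bash
python3 -m jog '{"travel":[[0.15,6,0],[0.15,6,0],[0.15,6,0],[0.15,6,0],[0.1,4,0]],"turn":[[0,0,0],[0,0,0],[0,0,0],[0,0,0],[0,0,0]]}'
python3 -m jog '{"travel":[[0,1.5,0],[0,1.5,0],[0,1.5,0],[0,0,0],[0,0,0]],"turn":[[0,0,0],[0,0,0],[0,0,0],[0,0,0],[0,0,0]]}'
```

```text
t: 7.22
ee_pos: [0.5472, 0.0161, 0.1195]
tool_rot: [[0.727, 0.673, 0.138], [0.679, -0.734, -0.002], [0.1, 0.095, -0.99]]
force: [-4.4, -4.0, 6.1]
width: 0.107
gripper_force: 52.6
t: 7.85
ee_pos: [0.5472, 0.0206, 0.1195]
tool_rot: [[0.727, 0.673, 0.138], [0.679, -0.734, -0.001], [0.101, 0.095, -0.99]]
force: [-3.5, -2.2, 6.8]
width: 0.111
gripper_force: 52.6
```

```bash
python3 -m jog '{"travel":[[0,0.7,0],[0,0.7,0],[0,0.6,0],[0,0,0],[0,0,0]],"turn":[[0,0,0],[0,0,0],[0,0,0],[0,0,0],[0,0,0]]}'
python3 -m jog '{"travel":[[0,0.5,0],[0,0.5,0],[0,0,0],[0,0,0],[0,0,0]],"turn":[[0,0,0],[0,0,0],[0,0,0],[0,0,0],[0,0,0]]}'
```

```text
t: 8.48
ee_pos: [0.5472, 0.0223, 0.1195]
tool_rot: [[0.727, 0.673, 0.138], [0.679, -0.734, -0.002], [0.101, 0.095, -0.99]]
force: [-3.3, -3.4, 5.7]
width: 0.105
gripper_force: 52.5
t: 9.1
ee_pos: [0.5473, 0.0225, 0.1195]
tool_rot: [[0.727, 0.673, 0.138], [0.68, -0.733, -0.003], [0.1, 0.096, -0.99]]
force: [-3.4, -5.4, 6.4]
width: 0.108
gripper_force: 52.4
```

```bash
python3 -m jog '{"travel":[[0,1,0],[0,0.5,0],[0,0.5,0],[0,0,0],[0,0,0]],"turn":[[0,0,0],[0,0,0],[0,0,0],[0,0,0],[0,0,0]]}'
```

```text
t: 9.72
ee_pos: [0.5473, 0.0229, 0.1196]
tool_rot: [[0.726, 0.673, 0.138], [0.681, -0.733, -0.005], [0.098, 0.098, -0.99]]
force: [-4.7, -10.8, 6.9]
width: 0.106
gripper_force: 51.3
```

The hub is home: contact force rose to 10.8 N. Now I'll ease off slightly and swing about the shaft by +0.82 rad.

```bash
python3 -m jog '{"travel":[[0,-1,0],[0,0,0],[0,0,0],[0,0,0],[0,0,0]],"turn":[[0.001,0.05,0],[0.002,0.09,0],[0.002,0.09,0],[0.002,0.09,0],[0.002,0.08,0]]}'
python3 -c "
from workcell import robot;s=robot.state();print(s['joints'],s['force'],s['wrist_torque'])"
```

```text
t: 10.35
ee_pos: [0.5471, 0.0226, 0.1199]
tool_rot: [[0.709, 0.655, -0.262], [0.679, -0.734, 0.004], [-0.189, -0.181, -0.965]]
force: [-2.5, -4.9, 4.4]
width: 0.105
gripper_force: 50.9
[-0.14227775  0.64368283  1.4858073  -0.03465909  1.27502831  0.69693444] [-2.48954524 -4.92116239  4.43842664] [-0.95152846  0.588085    0.26939522]
```

```bash
python3 -m jog '{"travel":[[0,0,0],[0,0,0],[0,0,0],[0,0,0],[0,0,0]],"turn":[[0.002,0.09,0],[0.002,0.09,0],[0.002,0.09,0],[0.002,0.09,0],[0.001,0.055,0]]}'
python3 -c "
from h import *
s=robot.state();print(s['joints'],s['force'],s['wrist_torque'])
import pickle
grab('wrist','w5.png');grab('scene','s5.png')
pickle.dump(s,open('w5.pkl','wb'))"
```

```text
t: 10.98
ee_pos: [0.5473, 0.0227, 0.12]
tool_rot: [[0.575, 0.523, -0.629], [0.68, -0.733, 0.013], [-0.454, -0.435, -0.777]]
force: [-3.3, -4.8, 5.6]
width: 0.107
gripper_force: 49.9
[-0.12281644  0.86713047  1.1656681  -0.06598515  1.78634964  0.7128915 ] [-3.30458259 -4.75893256  5.57862985] [-0.7526477   0.52706239  0.66630508]
```

```bash
cat > tq.py <<'E'
from h import *
s=robot.state();R=np.array(s['tool_rot']);w=np.array(s['wrist_torque']);f=np.array(s['force'])
print('tool torque',(R.T@w).round(2),'tool force',(R.T@f).round(1),'f',f.round(1),'q6',round(s['joints'][5],3),'tilt',round(np.arctan2(-R[0,2],-R[2,2]),3),s['t'])
E
python3 tq.py
python3 -m jog '{"travel":[[-0.12,0,-0.15],[-0.12,0,-0.15],[-0.12,0,-0.15],[-0.12,0,-0.15],[0,0,0]],"turn":[[-0.0755,0.0016,-0.0932],[-0.0755,0.0016,-0.0932],[-0.0755,0.0016,-0.0932],[-0.0755,0.0016,-0.0932],[0,0,0]]}'
python3 tq.py
```

```text
tool torque [-0.06 -1.19 -0.11] tool force [-6.1 -0.5 -4.6] f [-0.9 -3.8  6.6] q6 0.713 tilt 0.68 11.075
t: 11.7
ee_pos: [0.547, 0.023, 0.1193]
tool_rot: [[0.754, 0.202, -0.625], [0.266, -0.964, 0.01], [-0.601, -0.174, -0.78]]
force: [-0.5, -4.9, 4.7]
width: 0.112
gripper_force: 47.5
tool torque [-0.85 -0.86  0.12] tool force [-4.5  3.8 -3.4] f [-0.5 -4.9  4.7] q6 1.193 tilt 0.676 11.7
```

Past 0.3 rad with only friction torque, so the screw is over the flat. Continuing, with a slight push kept on towards home.

```bash
python3 -m jog '{"travel":[[-0.12,0.7,-0.15],[-0.12,0.3,-0.15],[-0.12,0,-0.15],[-0.12,0,-0.15],[0,0,0]],"turn":[[-0.0755,0.0016,-0.0932],[-0.0755,0.0016,-0.0932],[-0.0755,0.0016,-0.0932],[-0.0755,0.0016,-0.0932],[0,0,0]]}'
python3 tq.py
python3 -m jog '{"travel":[[-0.12,0,-0.15],[-0.12,0,-0.15],[-0.06,0,-0.08],[0,0,0],[0,0,0]],"turn":[[-0.0755,0.0016,-0.0932],[-0.0755,0.0016,-0.0932],[-0.0378,0.0008,-0.0466],[0,0,0],[0,0,0]]}'
python3 tq.py
```

```text
t: 12.32
ee_pos: [0.5465, 0.0232, 0.1187]
tool_rot: [[0.762, -0.167, -0.626], [-0.209, -0.978, 0.006], [-0.613, 0.127, -0.78]]
force: [-0.7, -6.6, 4.7]
width: 0.109
gripper_force: 48.4
tool torque [-1.46 -0.32  0.06] tool force [-2.1  7.2 -3.3] f [-0.7 -6.6  4.7] q6 1.674 tilt 0.677 12.325
t: 12.95
ee_pos: [0.5463, 0.0233, 0.1185]
tool_rot: [[0.679, -0.383, -0.627], [-0.488, -0.873, 0.004], [-0.548, 0.303, -0.779]]
force: [-0.9, -6.8, 5.9]
width: 0.106
gripper_force: 48.6
tool torque [-1.49  0.08  0.01] tool force [-0.5  8.  -4.1] f [-0.9 -6.8  5.9] q6 1.974 tilt 0.677 12.95
```

```bash
python3 -m jog '{"travel":[[-0.06,0,-0.08],[-0.06,0,-0.08],[0,0,0],[0,0,0],[0,0,0]],"turn":[[-0.0378,0.0008,-0.0466],[-0.0378,0.0008,-0.0466],[0,0,0],[0,0,0],[0,0,0]]}' - 80
python3 tq.py
python3 -m jog '{"travel":[[-0.06,0,-0.08],[-0.06,0,-0.08],[0,0,0],[0,0,0],[0,0,0]],"turn":[[-0.0378,0.0008,-0.0466],[-0.0378,0.0008,-0.0466],[0,0,0],[0,0,0],[0,0,0]]}'
python3 tq.py
```

```text
t: 13.58
ee_pos: [0.5464, 0.0233, 0.1185]
tool_rot: [[0.628, -0.461, -0.627], [-0.589, -0.808, 0.003], [-0.508, 0.367, -0.779]]
force: [-0.4, -6.7, 6.4]
width: 0.101
gripper_force: 86.0
tool torque [-1.39  0.22 -0.  ] tool force [ 0.5  8.  -4.7] f [-0.4 -6.7  6.4] q6 2.094 tilt 0.677 13.575
t: 14.2
ee_pos: [0.5463, 0.0233, 0.1185]
tool_rot: [[0.57, -0.531, -0.627], [-0.68, -0.733, 0.003], [-0.461, 0.425, -0.779]]
force: [0.3, -6.9, 6.5]
width: 0.101
gripper_force: 86.5
tool torque [-1.45  0.41 -0.46] tool force [ 1.8  7.7 -5.2] f [ 0.3 -6.9  6.5] q6 2.212 tilt 0.678 14.2
```

Torque is rising: -0.46 N m reaction. A little more, to reach the stop.

```bash
python3 -m jog '{"travel":[[0,0,0],[0,0,0],[0,0,0],[0,0,0],[0,0,0]],"turn":[[-0.0252,0.0006,-0.031],[-0.0252,0.0006,-0.031],[0,0,0],[0,0,0],[0,0,0]]}'
python3 tq.py
```

```text
t: 14.82
ee_pos: [0.5464, 0.0234, 0.1185]
tool_rot: [[0.527, -0.573, -0.627], [-0.735, -0.678, 0.002], [-0.427, 0.46, -0.779]]
force: [0.2, -8.4, 6.9]
width: 0.103
gripper_force: 92.2
tool torque [-1.46  0.59 -1.36] tool force [ 3.3  8.7 -5.5] f [ 0.2 -8.4  6.9] q6 2.289 tilt 0.678 14.825
```

It's against the stop. Releasing and retreating along the screw axis.

```bash
python3 -m jog '{"travel":[[0,0,0],[0,0,0],[0,0,0],[0,0,0],[0,0,0]],"turn":[[0,0,0],[0,0,0],[0,0,0],[0,0,0],[0,0,0]]}' 160
python3 -m jog '{"travel":[[6.3,0,7.8],[9.4,0,11.7],[12.5,0,15.6],[12.5,0,15.6],[12.5,0,15.6]],"turn":[[0,0,0],[0,0,0],[0,0,0],[0,0,0],[0,0,0]]}'
python3 tq.py
python3 -m jog '{"travel":[[12.5,0,15.6],[12.5,0,15.6],[0,0,20],[0,0,20],[0,0,0]],"turn":[[0,0,0],[0,0,0],[0,0,0],[0,0,0],[0,0,0]]}'
python3 - <<'E'
from h import *
import pickle
s=grab('wrist','w6.png');print(s['ee_pos'],s['t']);pickle.dump(s,open('w6.pkl','wb'))
c=cam('wrist',s)
im=cv2.imread('pics/raw_w6.png').astype(int);m=((im[:,:,2]>70)&(im[:,:,1]<50)&(im[:,:,0]<50)).astype(np.uint8)
n,l,st,ce=cv2.connectedComponentsWithStats(m)
for i in range(1,n):
    if st[i,4]>100: print(st[i],ce[i],cv2.minAreaRect(np.argwhere(l==i)[:,::-1].astype(np.float32)))
A=np.array([.547,.0225,.12]);ph=.68;N=np.array([np.sin(ph),0,np.cos(ph)]);E=np.array([np.cos(ph),-.023,-np.sin(ph)]);Y=np.array([.023,1,0])
for q in(0,1.5):
  a=.8-q;B=np.cos(a)*E+np.sin(a)*Y
  print(q,proj(c,[A+.060*N+k*.017*B for k in(-1,0,1)]).round(0).tolist())
b=grab('top','t6.png',(225,205,385,305),5)
E
```

```text
t: 15.45
ee_pos: [0.5463, 0.0265, 0.1171]
tool_rot: [[0.523, -0.577, -0.627], [-0.737, -0.676, 0.007], [-0.428, 0.458, -0.779]]
force: [0.2, 1.0, 0.8]
width: 0.374
gripper_force: 0.0
t: 16.08
ee_pos: [0.6008, 0.0262, 0.1851]
tool_rot: [[0.524, -0.578, -0.625], [-0.737, -0.675, 0.007], [-0.427, 0.457, -0.78]]
force: [0.0, -0.3, 0.2]
width: 0.37
gripper_force: 0.0
tool torque [ 0.26  0.2  -0.02] tool force [ 0.1  0.3 -0.2] f [ 0.  -0.3  0.2] q6 2.288 tilt 0.676 16.075
t: 16.7
ee_pos: [0.6252, 0.0263, 0.2575]
tool_rot: [[0.525, -0.58, -0.623], [-0.738, -0.675, 0.007], [-0.425, 0.456, -0.782]]
force: [-0.9, -0.3, 0.3]
width: 0.376
gripper_force: 0.0
[0.62524789 0.02625359 0.25754183] 16.7
[ 62   0  33  18 457] [79.07658643  7.07877462] ((78.0, 8.5), (17.0, 32.0), 90.0)
[106  19  32  35 833] [121.2244898   36.30732293] ((120.92646789550781, 36.54410934448242), (37.558189392089844, 26.7537784576416), 59.036251068115234)
[288 177  20  53 774] [298.00904393 202.74160207] ((298.31219482421875, 203.09170532226562), (51.80817794799805, 16.45438003540039), 82.40535736083984)
0 [[322.0, 206.0], [297.0, 207.0], [271.0, 208.0]]
1.5 [[300.0, 232.0], [297.0, 207.0], [293.0, 181.0]]
```

View pics/w6.png

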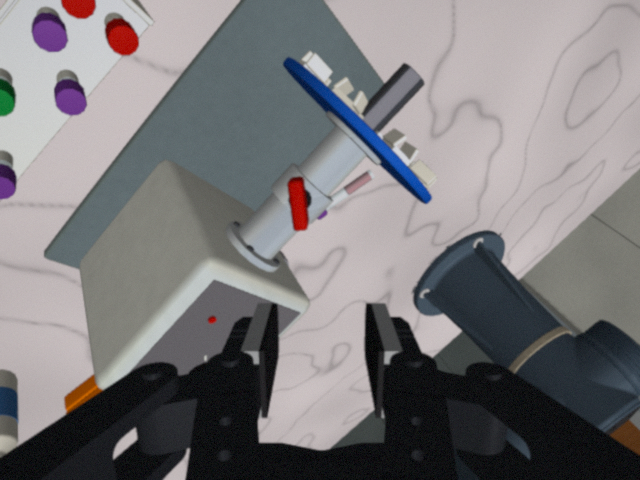

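The picture shows the collar flush against the nose. The bar runs from (293,178) to (301,230), matching the 1.5 rad prediction, and the bystanders are undisturbed. Handing in.

```bash
python3 -c "
from workcell import robot;print(robot.job_done())"
```

```text
the job is handed in; nothing more can be done
None
```

I pushed the hub home against the shoulder, swung it until the thumbscrew faced the flat, tightened the screw clockwise to its stop, let go, and handed the job in at about 17 s; the last wrist picture matched this, and the result of the judging wasn't shown.

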